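Stopper a vial in the ratchet hand press

TASK

Push the stopper home in the vial that stands in the blue hand press: with the fingertips, press the red pad of the ratchet pawl down until the pawl snaps over and stays clear of the toothed wheel, then push the lever with the yellow grip down to its bottom stop and let go. Do not force the lever against the pawl, do not raise it to its top stop or lift the vial out of its nest, and leave the other glassware where it stands. At the end the lever rests at the bottom, the pawl is still clear and the stopper is fully home.

Things in the scene. Friction and masses are not known exactly. Their poses are not given: they have to be found in the camera images.
- press: Blue hand press (arbor press), fixed. Origin: centre of the base's underside, on the bench; -x is its front (where the lever points), +y its left, z up. Base 220 x 130 x 25 mm; head 66 mm wide, 145 to 230 mm high, its front 63 mm ahead of the origin. Ratchet wheel (92 mm across) and pawl on the right cheek, lever on the left. Nothing on it but the lever is higher than 275 mm (ram top, pawl spring housing).
- pivot (a point): Point on the lever's hinge axis, in the plane in which the lever swings: 185 mm above the bench, press frame x -3, y +58 mm. The hinge axis runs along the press's y axis.
- lever (a joint): Lever angle, rad: 0 = top stop, pointing to the press's front and 0.87 rad up; grows as the grip goes down (angle above level = 0.87 - value); 1.25 = bottom stop. Starts at 0.12 to 0.5 and stays where it is left; with the pawl clear it takes 3 to 8 N downward at the grip. With the pawl engaged it goes down at most 0.26 rad before a tooth stops it. It drives the ram down 16 mm per rad.
- lever_grip (a point): Middle of the lever's yellow round grip sleeve (24 mm diameter, about 80 mm long), on the rod's centre line, 145 mm from the pivot; the rod (12 mm) ends 181 mm from the pivot.
- pawl (a joint): Pawl angle, rad: 0 to 0.19 = engaged (nose between the wheel's teeth or resting on one); grows as the red pad is pressed down. Over-centre spring: let go below about 0.25 it drops back, pressed beyond 0.35 it snaps by itself to 0.58, clear of the teeth, and stays there. Takes up to 6 N at the pad; the stop behind 0.58 is hard.
- pawl_pad (a point): Centre of the upper face of the pawl's red thumb pad: 26 mm front to rear, 32 mm left to right, 6 mm thick, ahead of the head's right front edge, 230 to 240 mm above the bench and facing up. It swings about a pin 46 mm behind it (along the press's y) and ends 215 mm above the bench when the pawl rests clear.
- vial: Glass vial 22 mm diameter, 40 mm tall to the lip, loose, standing in a round aluminium nest (48 mm across) on the base under the ram. Origin: centre of its underside, 28 mm above the bench.
- stopper (a joint): How far the grey stopper of that vial is pushed in, m: 0 = half in (flange 6 mm above the lip), 0.006 = fully home on the lip. The ram meets it when the lever is at about 0.88 rad and has it home when the lever is at its bottom stop.
- stopper_top (a point): Centre of the upper face of that stopper's flange (19 mm diameter).
- spare_vial1: Loose stoppered vial 22 mm diameter, 43 mm tall, standing beside the press on its right; origin at its underside. Leave alone.
- spare_vial2: Loose stoppered vial like spare_vial1, beside the press on its left. Leave alone.
- reagent_bottle: Small white plastic bottle, 44 mm diameter, 80 mm tall; origin at its underside. Leave alone.
- flask_clear: Clear volumetric flask, 60 mm diameter, 149 mm tall with its stopper; origin at its underside. Leave alone.
- flask_amber: Amber volumetric flask, 60 mm diameter, 149 mm tall; origin at its underside. Leave alone.
- beaker: Clear beaker, 70 mm diameter, 95 mm tall; origin at its underside. Leave alone.
- wash_bottle: Wash bottle with orange cap and spout, 66 mm diameter, 187 mm tall; origin at its underside. Leave alone.

How it is judged:
By the outcome, as a careful person would: the job done as asked, in the order asked, and still so for the second after the job is handed in, with the robot touching nothing.
It also fails if it takes over 48 s, if anything falls off the work surface, if the arm or the gripper's body presses on something with over 40 N, if the wrist force passes 120 N, or if a joint passes its speed limit or range.

ROBOT

A 6-joint arm with a two-finger parallel gripper is mounted at the origin on the work surface. World frame = base frame: x ahead of the robot, y to its left, z up, the work surface at z = 0. Lengths are in mm, angles in rad, forces in N, time in s.
With the tool pointing down it reaches from about 350 to 875 mm from the base axis. Payload 4.2 kg.
Tool frame: the origin (TCP) lies midway between the tips of the shut fingers; the grasp point (between the pads) lies 19 mm behind it; z points along the fingers, y is the line along which they close (so a half turn about z gives the same grasp; the last joint's range is limited). The gripper opens to 85 mm and grips with 20 to 120 N. Pads are 22 mm wide; open, the fingers measure 114 mm over their backs; the gripper's body (76 mm by 85 mm) begins 54 mm behind the grasp point. The pads swing forward as they close: fully open they stand 13 mm farther back than shut.
Start: joints at [1.576, 0.385, 0.008, 0, -1.194, -0.259], TCP at [156.896, 604.965, 231.312] pointing down, gripper open.
Joint ranges: [-3.14, 3.14], [-1.21, 2.06], [-1.07, 1.41], [-3.16, 2.05], [-2.99, -0.16], [-3.1, 3.1]. Speed limits (rad/s): [2.79, 2.79, 3.14, 3.14, 3.14, 3.14].

INTERFACE

Orientations are given as a unit quaternion [x, y, z, w].
In Python, from bench import arm gives the robot as it stands.
- The arm moves only by the tool send_rows, never from a script. Its argument "targets" is a list of rows, each an object of numbers: "gripper": the gripper command: -1 is fully open, 1 is shut, values between are in proportion; "x", "y", "z": the shift along the tool's x, y, z in cm; "ax", "ay", "az": the turn, a rotation vector about the tool's x, y, z in degrees. A call has 1 to 5 rows; each row shifts and turns the commanded pose from where the row before left it, along the tool's axes as they then stand; what a row does not reach is not made up. A row lasts 1/12 s, in which the tool goes at most 41.7 mm and 7.16 degrees, less where a joint would pass 70% of its speed; a pose out of reach is approached as far as the arm can. A call is refused whole if a number of a shift passes 4.17 or a number of a turn 7.16, either way. A call with a gripper value outside its range is refused whole. The fingers move at their own pace and stop on an object; the grip force is fixed at half the most. Time passes only in rows, so rows that do not move let the fingers close. It gives the time, the measured TCP pose, the force, the opening and the grip force at its end, in the units of the state.
- arm.read_state(): the state, without advancing time (a new reading comes with each control period).
- arm.get_image(name): name is "scene" or "top"; returns (picture, depth): 400x640x3 uint8, red, green, blue; 400x640 float32, mm along the optical axis (not along the pixel's ray), 0 where there is no reading.
- arm.camera_model(name): a dict with "fx", "fy", "cx", "cy" (pixels), "cam_to_world" (4x4, takes a point from camera to world coordinates). Camera axes: x right, y down, z forward; pixel columns grow to the right and rows downward; lengths in mm; the calibration is good to about 2 mm. A picture is of the moment at which its call begins. camera_model takes no time and is no camera call.
- arm.job_done(): hands the job in; it is judged then, once.
Trained networks look in the newest picture that a camera, given by its name, has taken for a name from the list of things; names that differ only in an ending like _2 or _b are one class to them, and where a whole thing is asked for, a point or a joint stands for the part that bears it (a point fixed in the world has none). Each returns a list of dicts, best first, with "score" (0 to 1); they miss things now and then, are a little off and sometimes report something else, mostly with a low value. They report only what shows in the picture. A call takes as long as a camera call.
- arm.boxes_of(camera, thing): "rect" ([left, top, width, height] in pixels, round what is visible of it).
The state is a dict: "clock": time; "joints": joint angles; "joint_vel": joint speeds; "joint_efforts": joint torques, N m; "position": TCP position; "ee_rot": TCP orientation; "contact_force": force on the tool from outside, world axes, zero at the start; "wrist_torque": the same for the moment, N m; "gripper_width": finger opening in mm; "grasp_force": force on a finger pad.
Only numpy, scipy, OpenCV 4.12 (cv2) and the standard library are available. Lean on these libraries where they do the work, as an engineer would, in place of code of your own. Each camera call takes 0.05 s, during which the arm holds its last target. There are 200 camera calls.

## Working session

There is one attempt and no reset: what is moved stays moved. The work goes in short steps, Python scripts to look and compute and a tool call to move; the robot and the scene stay as the last step left them, time stands still between calls to the robot, and variables do not carry over. Pictures are saved under pics/ and viewed, at most 10 in all, crops included, and the job is handed in when it is done.

Besides the shell and the picture viewer there is one more tool, called after "Emit:" by a JSON object that holds its "fn" and its "kwargs", one argument or row to a line. send_rows: Moves the arm, as the interface text tells. Its arguments: {"type":"object","properties":{"targets":{"type":"array"}},"required":["targets"]}

```bash
mkdir -p pics; cat > h.py <<'E'
import numpy as np, cv2
from bench import arm
from scipy.spatial.transform import Rotation as R
def pts(name,d):
    m=arm.camera_model(name);v,u=np.mgrid[0:400,0:640]
    P=np.stack([(u-m["cx"])/m["fx"]*d,(v-m["cy"])/m["fy"]*d,d,np.ones_like(d)],-1)@np.array(m["cam_to_world"]).T
    return P[...,:3]
E
python3 - <<'E'
from h import *
for n in("scene","top"):
    p,d=arm.get_image(n);cv2.imwrite(f"pics/{n}0.png",p[...,::-1]);np.savez(f"{n}0.npz",p=p,d=d)
    W=pts(n,d)
    print(n,np.round(arm.camera_model(n)["cam_to_world"],2).tolist())
    for t in("press","lever_grip","pawl_pad","vial","stopper_top"):
        for b in arm.boxes_of(n,t)[:2]:
            l,tp,w,h=b["rect"];print(t,round(b["score"],2),np.round(b["rect"]),W[int(tp+h/2),int(l+w/2)].round())
E
```

```text
scene [[-0.55, 0.6, -0.58, 1235.94], [0.84, 0.4, -0.38, 505.67], [0.0, -0.69, -0.72, 991.34], [0.0, 0.0, 0.0, 1.0]]
press 0.61 [276. 134.  64. 143.] [671.  98. 236.]
lever_grip 0.57 [284. 158.  11.  29.] [608.  -5. 245.]
lever_grip 0.56 [286. 132.  54.  80.] [ 357. -102.    1.]
top [[-0.08, -0.97, 0.21, 332.63], [-1.0, 0.08, -0.02, 106.93], [0.0, -0.21, -0.98, 1400.57], [0.0, 0.0, 0.0, 1.0]]
press 0.64 [302. 164.  68.  78.] [586.  39. 229.]
lever_grip 0.94 [313. 177.  32.  65.] [570.  61. 224.]
pawl_pad 0.56 [344. 186.  28.  28.] [644. -52.  -2.]
stopper_top 0.19 [344. 187.  25.  24.] [593. -20. 229.]
```

View pics/scene0.png

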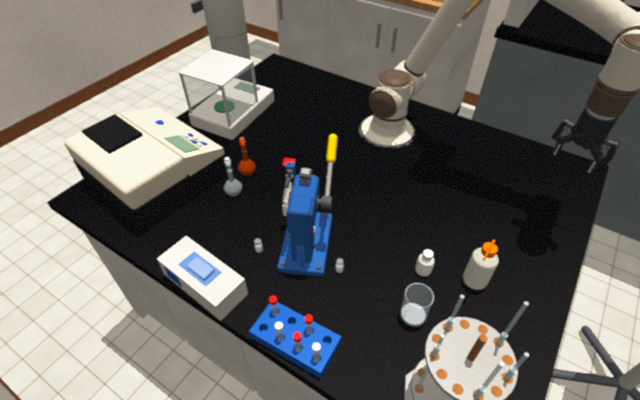

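View pics/top0.png

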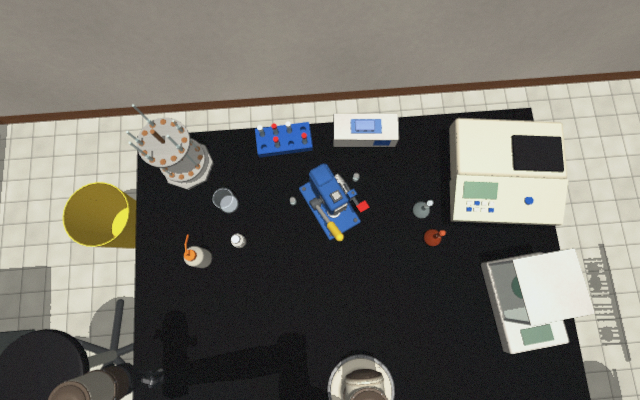

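The scene view shows the press with its yellow grip at (332,148) and red pad at (289,162). In the top view the grip is at (335,231) and the pad at (362,206). Next I'll measure them by colour.

```bash
cat >> h.py <<'E'
def seg(n,p,d):
    W=pts(n,d);h=cv2.cvtColor(p,cv2.COLOR_RGB2HSV);H,S,V=[h[...,i].astype(int) for i in range(3)]
    near=(d>0)&(np.hypot(W[...,0]-610,W[...,1]-10)<190)
    red=near&((H<6)|(H>174))&(S>150)&(V>70)&(W[...,2]>150)
    yel=near&(H>20)&(H<34)&(S>150)&(V>80)
    blu=near&(H>100)&(H<125)&(S>120)
    return W,red,yel,blu
E
python3 - <<'E'
from h import *
for n in("scene","top"):
    z=np.load(n+"0.npz");W,r,y,b=seg(n,z["p"],z["d"])
    m=arm.camera_model(n);print(n,m["fx"],m["cx"],m["cy"])
    for k,M in(("red",r),("yel",y)):
        q=W[M];v,u=np.nonzero(M);print(k,len(q),"px",u.mean().round(1),v.mean().round(1),u.min(),u.max(),v.min(),v.max(),np.median(q,0).round(1),q.min(0).round(),q.max(0).round())
    M=y;q=W[M];c=np.median(q,0);print("yel axis",np.linalg.svd(q-c)[2][0].round(3))
    for lo,hi in((215,245),(10,40)):
        q=W[b&(W[...,2]>lo)&(W[...,2]<hi)][:,:2].astype(np.float32)
        if len(q)>10: print("blue",lo,len(q),cv2.minAreaRect(q))
    p=z["p"];u0,v0=(255,115) if n=="scene" else (285,150)
    cv2.imwrite(f"pics/{n}crop.png",cv2.resize(p[v0:v0+165,u0:u0+110][...,::-1],None,fx=3.6,fy=3.6,interpolation=2))
a=cv2.imread("pics/scenecrop.png");c=cv2.imread("pics/topcrop.png");cv2.imwrite("pics/crops.png",np.hstack([a,c]))
s=arm.read_state();print(s["position"],s["ee_rot"],R.from_quat(s["ee_rot"]).as_matrix().round(3).tolist())
E
```

```text
scene 419.1152201617122 320.33118650162163 197.54726901497904
red 49 px 287.9 160.2 283 295 158 165 [562.5 -42.8 236.2] [549. -54. 231.] [585. -24. 240.]
yel 241 px 331.8 147.9 327 337 134 162 [498.   57.3 279.1] [466.  35. 248.] [527.  76. 302.]
yel axis [ 0.71   0.35  -0.611]
blue 215 1016 ((640.9759521484375, 61.861289978027344), (144.62730407714844, 65.72696685791016), 26.16092300415039)
blue 10 1478 ((626.1044311523438, 54.184730529785156), (222.53721618652344, 130.7270965576172), 26.038164138793945)
top 396.26525814934007 320.7415753813824 205.2244055917239
red 85 px 362.2 206.3 356 368 201 212 [567.8 -38.3 236.6] [551. -55. 230.] [585. -20. 242.]
yel 157 px 335.2 231.4 327 343 222 240 [491.9  51.8 287.2] [465.  11.  -4.] [523.  73. 304.]
yel axis [-0.133  0.094  0.987]
blue 215 854 ((640.3740234375, 60.17670440673828), (143.55679321289062, 65.46666717529297), 26.08353614807129)
blue 10 831 ((626.5968017578125, 53.10321807861328), (220.3065643310547, 130.11297607421875), 26.36652374267578)
[156.89509971 604.96963797 231.31893185] [ 9.91958997e-01 -1.26559665e-01 -4.45456337e-06 -2.07762942e-05] [[0.968, -0.251, -0.0], [-0.251, -0.968, 0.0], [-0.0, -0.0, -1.0]]
```

View pics/crops.png

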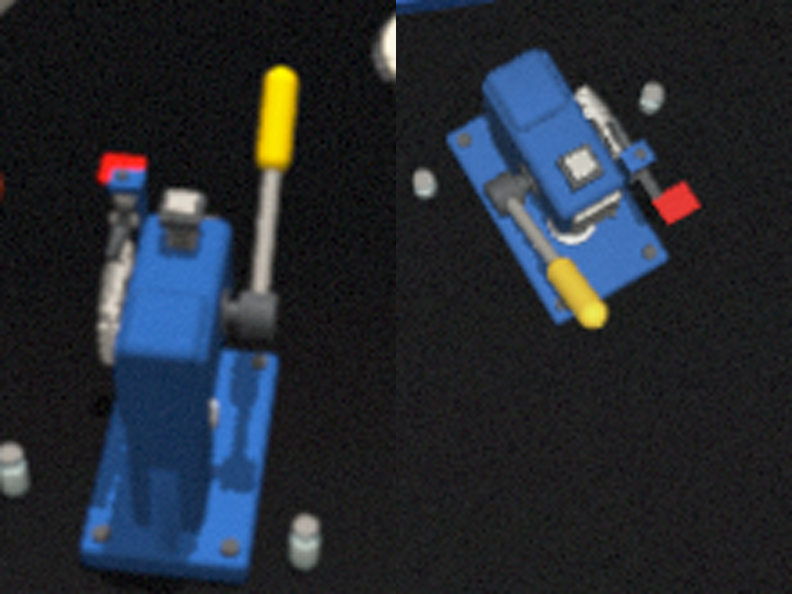

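The crops show the pawl engaged: the red pad is ahead of the blue spring housing, and the lever is high at about 0.18. That puts the press at (626.3, 53.6) with yaw 26.15°, and the pad centre near (567, -38.5, 237).

```bash
cat >> h.py <<'E'
O=np.array([626.3,53.6]);YAW=np.radians(26.15)
def w(x,y,z): c,s=np.cos(YAW),np.sin(YAW);return np.array([O[0]+c*x-s*y,O[1]+s*x+c*y,z])
def plan(way,az=0,n=None,g=1):
    """way: list of (xyz, rows); az total tool-z turn in deg spread over all rows"""
    s=arm.read_state();Rm=R.from_quat(s["ee_rot"]);p=np.array(s["position"]);N=sum(k for _,k in way);a=az/N
    for t,k in way:
        st=(np.array(t)-p)/k
        for i in range(k):
            q=Rm.inv().apply(st)/10;print(dict(gripper=g,x=round(q[0],2),y=round(q[1],2),z=round(q[2],2),az=round(a,2)));Rm=Rm*R.from_rotvec([0,0,np.radians(a)])
        p=np.array(t)
E
python3 - <<'E'
from h import *
s=arm.read_state();yc=R.from_quat(s["ee_rot"]).as_matrix()[:,1];
t=np.pi/2+YAW;a=np.degrees((np.arctan2(yc[1],yc[0])-t)%(2*np.pi));print("turn",a)
P=w(-98,-56.5,340);print(P)
plan([(s["position"]+np.array([0,0,108]),3),(P,22)],a)
E
```

```text
turn 139.3083332131639
[563.23178655 -40.30766983 340.        ]
{'gripper': 1, 'x': np.float64(-0.0), 'y': np.float64(-0.0), 'z': np.float64(-3.6), 'az': np.float64(5.57)}
{'gripper': 1, 'x': np.float64(-0.0), 'y': np.float64(-0.0), 'z': np.float64(-3.6), 'az': np.float64(5.57)}
{'gripper': 1, 'x': np.float64(-0.0), 'y': np.float64(-0.0), 'z': np.float64(-3.6), 'az': np.float64(5.57)}
{'gripper': 1, 'x': np.float64(3.1), 'y': np.float64(1.55), 'z': np.float64(-0.0), 'az': np.float64(5.57)}
{'gripper': 1, 'x': np.float64(3.24), 'y': np.float64(1.24), 'z': np.float64(-0.0), 'az': np.float64(5.57)}
{'gripper': 1, 'x': np.float64(3.34), 'y': np.float64(0.92), 'z': np.float64(-0.0), 'az': np.float64(5.57)}
{'gripper': 1, 'x': np.float64(3.42), 'y': np.float64(0.59), 'z': np.float64(-0.0), 'az': np.float64(5.57)}
{'gripper': 1, 'x': np.float64(3.46), 'y': np.float64(0.26), 'z': np.float64(-0.0), 'az': np.float64(5.57)}
{'gripper': 1, 'x': np.float64(3.47), 'y': np.float64(-0.08), 'z': np.float64(-0.0), 'az': np.float64(5.57)}
{'gripper': 1, 'x': np.float64(3.44), 'y': np.float64(-0.42), 'z
[... 979 characters left out ...]
z': np.float64(-0.0), 'az': np.float64(5.57)}
{'gripper': 1, 'x': np.float64(1.59), 'y': np.float64(-3.08), 'z': np.float64(-0.0), 'az': np.float64(5.57)}
{'gripper': 1, 'x': np.float64(1.29), 'y': np.float64(-3.22), 'z': np.float64(-0.0), 'az': np.float64(5.57)}
{'gripper': 1, 'x': np.float64(0.97), 'y': np.float64(-3.33), 'z': np.float64(-0.0), 'az': np.float64(5.57)}
{'gripper': 1, 'x': np.float64(0.64), 'y': np.float64(-3.41), 'z': np.float64(-0.0), 'az': np.float64(5.57)}
{'gripper': 1, 'x': np.float64(0.31), 'y': np.float64(-3.45), 'z': np.float64(-0.0), 'az': np.float64(5.57)}
{'gripper': 1, 'x': np.float64(-0.03), 'y': np.float64(-3.47), 'z': np.float64(-0.0), 'az': np.float64(5.57)}
```

Emit:
{"fn": "send_rows", "kwargs": {
  "targets": [
    {"gripper":1,"z":-3.6,"az":5.6},
    {"gripper":1,"z":-3.6,"az":5.6},
    {"gripper":1,"z":-3.6,"az":5.6},
    {"gripper":1,"x":3.1,"y":1.5,"az":5.6},
    {"gripper":1,"x":3.2,"y":1.2,"az":5.6}
  ]
}}

```text
$.targets[0]: bad value
```

Emit:
{"fn": "send_rows", "kwargs": {
  "targets": [
    {"gripper":1,"x":3.3,"y":0.9,"az":5.6},
    {"gripper":1,"x":3.4,"y":0.6,"az":5.6},
    {"gripper":1,"x":3.5,"y":0.3,"az":5.6},
    {"gripper":1,"x":3.5,"y":-0.1,"az":5.6},
    {"gripper":1,"x":3.4,"y":-0.4,"az":5.6}
  ]
}}

```text
$.targets[0]: bad value
```

Emit:
{"fn": "send_rows", "kwargs": {
  "targets": [
    {"gripper":1,"x":3.4,"y":-0.8,"az":5.6},
    {"gripper":1,"x":3.3,"y":-1.1,"az":5.6},
    {"gripper":1,"x":3.2,"y":-1.4,"az":5.6},
    {"gripper":1,"x":3.0,"y":-1.7,"az":5.6},
    {"gripper":1,"x":2.9,"y":-2.0,"az":5.6}
  ]
}}

```text
$.targets[0]: bad value
```

The rows were refused, most likely because every key is required. I'll test that with a single call.

Emit:
{"fn": "send_rows", "kwargs": {
  "targets": [
    {"gripper":1,"x":0,"y":0,"z":-3.6,"ax":0,"ay":0,"az":5.6},
    {"gripper":1,"x":0,"y":0,"z":-3.6,"ax":0,"ay":0,"az":5.6},
    {"gripper":1,"x":0,"y":0,"z":-3.6,"ax":0,"ay":0,"az":5.6},
    {"gripper":1,"x":3.1,"y":1.5,"z":0,"ax":0,"ay":0,"az":5.6},
    {"gripper":1,"x":3.2,"y":1.2,"z":0,"ax":0,"ay":0,"az":5.6}
  ]
}}

```text
clock: 1.02
position: [193.8, 548.5, 341.7]
ee_rot: [0.931, -0.364, -0.001, -0.003]
contact_force: [0.6, -0.4, -1.3]
gripper_width: 25.4
grasp_force: 0.0
```

Emit:
{"fn": "send_rows", "kwargs": {
  "targets": [
    {"gripper":1,"x":3.3,"y":0.9,"z":0,"ax":0,"ay":0,"az":5.6},
    {"gripper":1,"x":3.4,"y":0.6,"z":0,"ax":0,"ay":0,"az":5.6},
    {"gripper":1,"x":3.5,"y":0.3,"z":0,"ax":0,"ay":0,"az":5.6},
    {"gripper":1,"x":3.5,"y":-0.1,"z":0,"ax":0,"ay":0,"az":5.6},
    {"gripper":1,"x":3.4,"y":-0.4,"z":0,"ax":0,"ay":0,"az":5.6}
  ]
}}

```text
clock: 1.43
position: [285.9, 398.5, 339.6]
ee_rot: [0.815, -0.579, -0.0, -0.0]
contact_force: [0.8, -0.4, 0.7]
gripper_width: 0.0
grasp_force: 0.0
```

Emit:
{"fn": "send_rows", "kwargs": {
  "targets": [
    {"gripper":1,"x":3.4,"y":-0.8,"z":0,"ax":0,"ay":0,"az":5.6},
    {"gripper":1,"x":3.3,"y":-1.1,"z":0,"ax":0,"ay":0,"az":5.6},
    {"gripper":1,"x":3.2,"y":-1.4,"z":0,"ax":0,"ay":0,"az":5.6},
    {"gripper":1,"x":3.0,"y":-1.7,"z":0,"ax":0,"ay":0,"az":5.6},
    {"gripper":1,"x":2.9,"y":-2.0,"z":0,"ax":0,"ay":0,"az":5.6}
  ]
}}

```text
clock: 1.85
position: [378.6, 251.0, 339.7]
ee_rot: [-0.651, 0.759, 0.0, 0.001]
contact_force: [-0.0, 0.1, -0.1]
gripper_width: 0.0
grasp_force: 0.0
```

Emit:
{"fn": "send_rows", "kwargs": {
  "targets": [
    {"gripper":1,"x":2.6,"y":-2.2,"z":0,"ax":0,"ay":0,"az":5.6},
    {"gripper":1,"x":2.4,"y":-2.5,"z":0,"ax":0,"ay":0,"az":5.6},
    {"gripper":1,"x":2.2,"y":-2.7,"z":0,"ax":0,"ay":0,"az":5.6},
    {"gripper":1,"x":1.9,"y":-2.9,"z":0,"ax":0,"ay":0,"az":5.6},
    {"gripper":1,"x":1.6,"y":-3.1,"z":0,"ax":0,"ay":0,"az":5.6}
  ]
}}

```text
clock: 2.27
position: [469.3, 103.5, 339.7]
ee_rot: [-0.448, 0.894, 0.0, 0.0]
contact_force: [0.7, 0.6, 0.2]
gripper_width: -0.1
grasp_force: 0.0
```

Emit:
{"fn": "send_rows", "kwargs": {
  "targets": [
    {"gripper":1,"x":1.3,"y":-3.2,"z":0,"ax":0,"ay":0,"az":5.6},
    {"gripper":1,"x":1.0,"y":-3.3,"z":0,"ax":0,"ay":0,"az":5.6},
    {"gripper":1,"x":0.6,"y":-3.4,"z":0,"ax":0,"ay":0,"az":5.6},
    {"gripper":1,"x":0.3,"y":-3.4,"z":0,"ax":0,"ay":0,"az":5.6},
    {"gripper":1,"x":0,"y":-3.4,"z":0,"ax":0,"ay":0,"az":5.0}
  ]
}}

```text
clock: 2.68
position: [559.1, -43.0, 339.5]
ee_rot: [-0.223, 0.975, 0.0, 0.0]
contact_force: [-0.2, 0.7, 0.2]
gripper_width: -0.3
grasp_force: 0.0
```

Emit:
{"fn": "send_rows", "kwargs": {
  "targets": [
    {"gripper":1,"x":0,"y":0,"z":0,"ax":0,"ay":0,"az":0}
  ]
}}

```text
clock: 2.77
position: [560.4, -45.3, 338.2]
ee_rot: [-0.221, 0.975, -0.001, -0.001]
contact_force: [-0.2, 1.0, -1.1]
gripper_width: -0.4
grasp_force: 0.0
```

```bash
python3 - <<'E'
from h import *
s=arm.read_state();print(s["position"],s["joints"],s["contact_force"],R.from_quat(s["ee_rot"]).as_matrix().round(3).tolist())
yc=R.from_quat(s["ee_rot"]).as_matrix()[:,1];print(np.degrees(np.arctan2(yc[1],yc[0])),"want 116.15")
plan([(w(-98,-56.5,258),3)])
E
```

```text
[560.36519926 -45.31364901 338.21392435] [ 2.08144851e-01  2.21940197e-01  4.09894834e-02  1.13499661e-03
 -1.39114504e+00 -1.33247961e+00] [-0.16732785  1.00012155 -1.05584757] [[-0.902, -0.432, -0.001], [-0.432, 0.902, -0.001], [0.002, -0.001, -1.0]]
115.5920589963896 want 116.15
{'gripper': 1, 'x': np.float64(-0.16), 'y': np.float64(0.11), 'z': np.float64(2.67), 'az': 0.0}
{'gripper': 1, 'x': np.float64(-0.16), 'y': np.float64(0.11), 'z': np.float64(2.67), 'az': 0.0}
{'gripper': 1, 'x': np.float64(-0.16), 'y': np.float64(0.11), 'z': np.float64(2.67), 'az': 0.0}
```

Emit:
{"fn": "send_rows", "kwargs": {
  "targets": [
    {"gripper":1,"x":-0.16,"y":0.11,"z":2.7,"ax":0,"ay":0,"az":0},
    {"gripper":1,"x":-0.16,"y":0.11,"z":2.7,"ax":0,"ay":0,"az":0},
    {"gripper":1,"x":-0.16,"y":0.11,"z":2.6,"ax":0,"ay":0,"az":0},
    {"gripper":1,"x":0,"y":0,"z":0,"ax":0,"ay":0,"az":0}
  ]
}}

```text
clock: 3.1
position: [558.1, -36.0, 253.7]
ee_rot: [-0.225, 0.974, 0.001, -0.005]
contact_force: [-0.1, -0.1, -1.2]
gripper_width: -0.5
grasp_force: 0.0
```

```bash
python3 - <<'E'
from h import *
s=arm.read_state();print(s["position"],s["contact_force"])
a=[]
for n,u0,v0 in(("scene",260,110),("top",310,150)):
    p,d=arm.get_image(n)
    a.append(cv2.resize(p[v0:v0+110,u0:u0+80][...,::-1],None,fx=5,fy=5,interpolation=2))
    W,r,y,b=seg(n,p,d);print(n,r.sum(),y.sum(),np.median(W[r],0).round(1) if r.any() else 0)
cv2.imwrite("pics/near.png",np.hstack(a))
E
```

```text
[558.13699135 -35.98973571 253.66496803] [-0.08601939 -0.08009368 -1.187084  ]
scene 51 242 [563.4 -43.1 236.8]
top 3 26 [553.6 -30.4 235. ]
```

View pics/near.png

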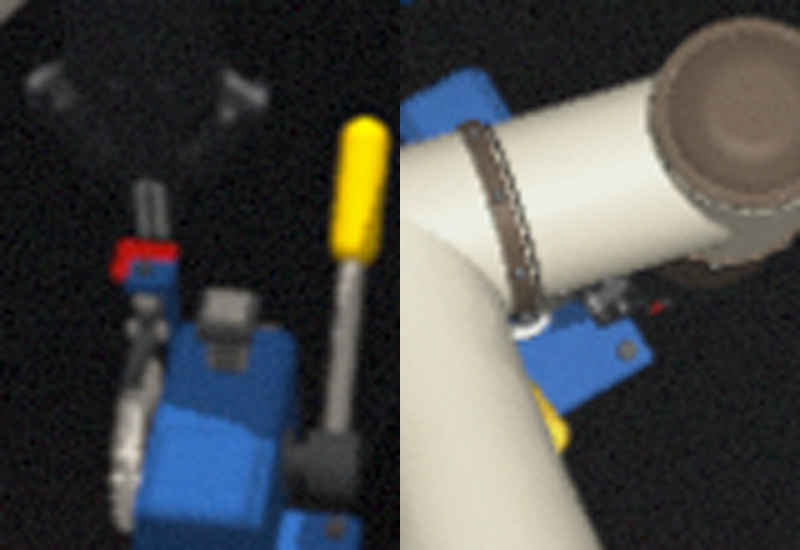

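In the crop the shut fingertips hang just above the red pad, about 6 mm too far towards the press's left. I'll correct that and then press.

Emit:
{"fn": "send_rows", "kwargs": {
  "targets": [
    {"gripper":1,"x":-0.2,"y":-0.6,"z":0,"ax":0,"ay":0,"az":0},
    {"gripper":1,"x":0,"y":0,"z":0,"ax":0,"ay":0,"az":0},
    {"gripper":1,"x":0,"y":0,"z":0,"ax":0,"ay":0,"az":0}
  ]
}}

```text
clock: 3.45
position: [566.7, -40.8, 261.1]
ee_rot: [-0.225, 0.974, -0.0, 0.002]
contact_force: [-0.2, 0.1, 1.1]
gripper_width: 0.2
grasp_force: 0.0
```

```bash
python3 - <<'E'
from h import *
s=arm.read_state();d=np.array(s["position"])[:2]-O;c,n=np.cos(YAW),np.sin(YAW)
print(s["position"],"press",d@[c,n],d@[-n,c],s["contact_force"],s["joint_vel"])
E
```

```text
[566.73563877 -40.82260156 261.08709184] press -95.08173256943763 -58.506452164966866 [-0.17622553  0.0668844   1.11429145] [ 0.00201599 -0.00131174 -0.01868593 -0.00533621  0.00371381 -0.00248108]
```

Emit:
{"fn": "send_rows", "kwargs": {
  "targets": [
    {"gripper":1,"x":0.4,"y":0.2,"z":0.8,"ax":0,"ay":0,"az":0},
    {"gripper":1,"x":0,"y":0,"z":0.7,"ax":0,"ay":0,"az":0},
    {"gripper":1,"x":0,"y":0,"z":0.5,"ax":0,"ay":0,"az":0},
    {"gripper":1,"x":0,"y":0,"z":0,"ax":0,"ay":0,"az":0},
    {"gripper":1,"x":0,"y":0,"z":0,"ax":0,"ay":0,"az":0}
  ]
}}

```text
clock: 3.87
position: [560.8, -40.7, 238.9]
ee_rot: [-0.226, 0.974, -0.0, -0.001]
contact_force: [-1.2, -0.0, 1.6]
gripper_width: -0.1
grasp_force: 0.6
```

Emit:
{"fn": "send_rows", "kwargs": {
  "targets": [
    {"gripper":1,"x":0,"y":0,"z":0.2,"ax":0,"ay":0,"az":0},
    {"gripper":1,"x":0,"y":0,"z":0.2,"ax":0,"ay":0,"az":0},
    {"gripper":1,"x":0,"y":0,"z":0.2,"ax":0,"ay":0,"az":0},
    {"gripper":1,"x":0,"y":0,"z":0.2,"ax":0,"ay":0,"az":0},
    {"gripper":1,"x":0,"y":0,"z":0,"ax":0,"ay":0,"az":0}
  ]
}}

```text
clock: 4.28
position: [561.4, -40.6, 230.7]
ee_rot: [-0.225, 0.974, 0.0, 0.0]
contact_force: [-0.7, -0.5, -0.7]
gripper_width: 0.1
grasp_force: 0.3
```

Emit:
{"fn": "send_rows", "kwargs": {
  "targets": [
    {"gripper":1,"x":0,"y":0,"z":0.2,"ax":0,"ay":0,"az":0},
    {"gripper":1,"x":0,"y":0,"z":0.2,"ax":0,"ay":0,"az":0},
    {"gripper":1,"x":0,"y":0,"z":0.1,"ax":0,"ay":0,"az":0},
    {"gripper":1,"x":0,"y":0,"z":0,"ax":0,"ay":0,"az":0}
  ]
}}

```text
clock: 4.62
position: [561.4, -40.5, 225.8]
ee_rot: [-0.225, 0.974, 0.0, 0.0]
contact_force: [0.0, 0.3, -0.2]
gripper_width: -0.0
grasp_force: 0.0
```

```bash
python3 - <<'E'
from h import *
s=arm.read_state();print(s["position"],s["contact_force"],s["wrist_torque"])
p,d=arm.get_image("scene");u0,v0=260,110
cv2.imwrite("pics/near2.png",cv2.resize(p[v0:v0+110,u0:u0+80][...,::-1],None,fx=5,fy=5,interpolation=2))
W,r,y,b=seg("scene",p,d);print(r.sum(),np.median(W[r],0).round(1),W[r].max(0),W[r].min(0))
E
```

```text
[561.42984317 -40.47905298 225.7551364 ] [ 0.01420957  0.27934641 -0.21034829] [-0.01321147  0.03759212  0.0162745 ]
8 [580.  -45.8 224.4] [583.63385275 -40.82102287 227.33144667] [567.79635716 -52.88971309 219.3872838 ]
```

View pics/near2.png

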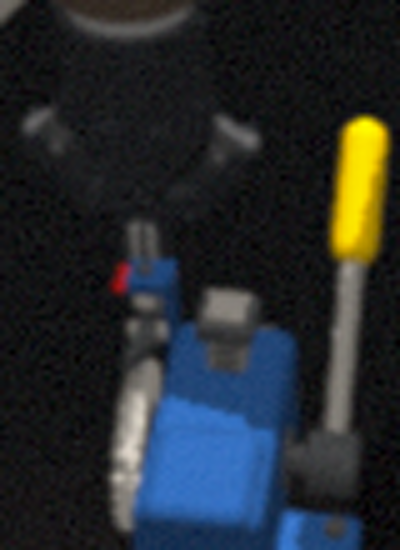

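The pad has dropped and there is no force on the tip, so the pawl has probably snapped over. I'll press slightly more, then lift and check.

Emit:
{"fn": "send_rows", "kwargs": {
  "targets": [
    {"gripper":1,"x":0,"y":0,"z":0.2,"ax":0,"ay":0,"az":0},
    {"gripper":1,"x":0,"y":0,"z":0.2,"ax":0,"ay":0,"az":0},
    {"gripper":1,"x":0,"y":0,"z":0,"ax":0,"ay":0,"az":0},
    {"gripper":1,"x":0,"y":0,"z":0,"ax":0,"ay":0,"az":0}
  ]
}}

```text
clock: 5.0
position: [561.1, -40.6, 221.9]
ee_rot: [-0.225, 0.974, 0.0, -0.0]
contact_force: [0.9, 0.7, -0.1]
gripper_width: 0.1
grasp_force: 0.0
```

Emit:
{"fn": "send_rows", "kwargs": {
  "targets": [
    {"gripper":1,"x":0,"y":0,"z":-1,"ax":0,"ay":0,"az":0},
    {"gripper":1,"x":0,"y":0,"z":-2.5,"ax":0,"ay":0,"az":0},
    {"gripper":1,"x":0,"y":0,"z":-4,"ax":0,"ay":0,"az":0},
    {"gripper":1,"x":0,"y":0,"z":-4,"ax":0,"ay":0,"az":0},
    {"gripper":1,"x":0,"y":0,"z":0,"ax":0,"ay":0,"az":0}
  ]
}}

```text
clock: 5.42
position: [564.7, -41.4, 347.8]
ee_rot: [-0.226, 0.974, -0.002, 0.009]
contact_force: [1.2, -0.3, 2.2]
gripper_width: 0.4
grasp_force: 0.0
```

```bash
python3 - <<'E'
from h import *
s=arm.read_state();print(s["position"])
p,d=arm.get_image("scene");u0,v0=260,110
cv2.imwrite("pics/near3.png",cv2.resize(p[v0:v0+110,u0:u0+80][...,::-1],None,fx=5,fy=5,interpolation=2))
W,r,y,b=seg("scene",p,d);print(r.sum(),np.median(W[r],0).round(1),W[r].max(0),W[r].min(0))
# lever from yellow silhouette: in press frame
q=W[y];D=q[:,:2]-O;c,n=np.cos(YAW),np.sin(YAW);px=D@[c,n];py=D@[-n,c]
print("grip press med",np.median(px),np.median(py),np.median(q[:,2]),px.min(),q[:,2].max(),q[:,2].min())
def proj(P):
    m=arm.camera_model("scene");X=np.linalg.inv(np.array(m["cam_to_world"]))@np.append(P,1);return m["fx"]*X[0]/X[2]+m["cx"],m["fy"]*X[1]/X[2]+m["cy"]
v,u=np.nonzero(y);print("px",u.mean(),v.mean())
for L in(.12,.16,.2,.24,.3): 
    a=.87-L;print(L,np.round(proj(w(-3-145*np.cos(a),58,185+145*np.sin(a))),1))
plan([(w(-120,58,340),4)])
E
```

```text
[564.72730895 -41.35388759 347.7523731 ]
10 [581.6 -41.7 216.4] [585.68171834 -34.17103251 219.10421739] [573.1091237  -49.63842167 212.45242542]
grip press med -113.45244359963063 59.94192043666342 278.4607288348409 -146.16104470036157 301.8921557601424 250.07507346743046
px 331.75720164609055 147.9917695473251
0.12 [331.  147.3]
0.16 [331.1 147.6]
0.2 [331.2 148. ]
0.24 [331.3 148.5]
0.3 [331.5 149.4]
{'gripper': 1, 'x': np.float64(0.55), 'y': np.float64(2.87), 'z': np.float64(0.07), 'az': 0.0}
{'gripper': 1, 'x': np.float64(0.55), 'y': np.float64(2.87), 'z': np.float64(0.07), 'az': 0.0}
{'gripper': 1, 'x': np.float64(0.55), 'y': np.float64(2.87), 'z': np.float64(0.07), 'az': 0.0}
{'gripper': 1, 'x': np.float64(0.55), 'y': np.float64(2.87), 'z': np.float64(0.07), 'az': 0.0}
```

View pics/near3.png

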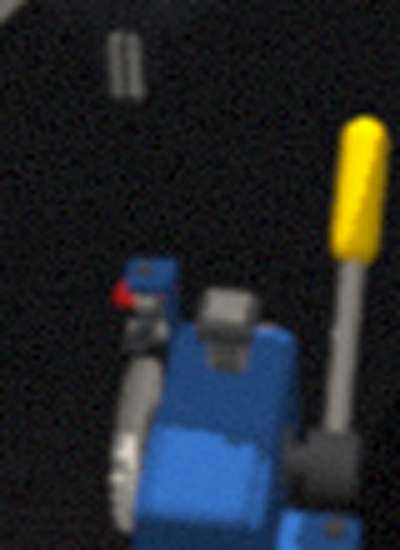

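The pawl is clear: the pad stays down at z ≈ 216 with the tip lifted off, and the lever is still at about 0.2. Next I move above the grip.

Emit:
{"fn": "send_rows", "kwargs": {
  "targets": [
    {"gripper":1,"x":0.5,"y":2.9,"z":0,"ax":0,"ay":0,"az":0},
    {"gripper":1,"x":0.5,"y":2.9,"z":0,"ax":0,"ay":0,"az":0},
    {"gripper":1,"x":0.5,"y":2.9,"z":0,"ax":0,"ay":0,"az":0},
    {"gripper":1,"x":0.5,"y":2.8,"z":0,"ax":0,"ay":0,"az":0},
    {"gripper":1,"x":0,"y":0,"z":0,"ax":0,"ay":0,"az":0}
  ]
}}

```text
clock: 5.88
position: [490.3, 56.1, 337.7]
ee_rot: [-0.227, 0.974, 0.001, 0.0]
contact_force: [-0.1, 0.0, -0.1]
gripper_width: 0.1
grasp_force: 0.0
```

Emit:
{"fn": "send_rows", "kwargs": {
  "targets": [
    {"gripper":1,"x":0,"y":0,"z":0,"ax":0,"ay":0,"az":0},
    {"gripper":1,"x":0,"y":0,"z":0,"ax":0,"ay":0,"az":0},
    {"gripper":1,"x":0,"y":0,"z":0,"ax":0,"ay":0,"az":0}
  ]
}}

```text
clock: 6.13
position: [493.0, 53.4, 337.1]
ee_rot: [-0.225, 0.974, -0.0, -0.0]
contact_force: [0.5, -0.7, -0.7]
gripper_width: 0.0
grasp_force: 0.0
```

```bash
python3 - <<'E'
from h import *
s=arm.read_state();d=np.array(s["position"])[:2]-O;c,n=np.cos(YAW),np.sin(YAW)
print("press",d@[c,n],d@[-n,c],s["position"][2],s["contact_force"])
f=lambda a:(-3-145*np.cos(a),58,185+145*np.sin(a)+12/np.cos(a)+11*abs(np.tan(a)))
print(f(.67))
prev=np.array([d@[c,n],d@[-n,c],s["position"][2]])
for a in [.69]+list(np.linspace(.67,-.38,26)):
    q=np.array(f(a));e=(q-prev)/10;print(round(a,2),"x",round(-e[0],2),"y",round(e[1],2),"z",round(-e[2],2), "at",q.round(1));prev=q
E
```

```text
press -119.69561695255983 58.55389626954163 337.09274535637365 [ 0.47591768 -0.67212597 -0.73819611]
(np.float64(-116.65414155272313), 58, np.float64(299.06736892101173))
0.69 x -0.49 y -0.06 z 3.52 at [-114.8   58.   301.9]
0.67 x 0.18 y 0.0 z 0.29 at [-116.7   58.   299.1]
0.63 x 0.37 y 0.0 z 0.61 at [-120.3   58.   293. ]
0.59 x 0.35 y 0.0 z 0.61 at [-123.8   58.   286.9]
0.54 x 0.33 y 0.0 z 0.62 at [-127.1   58.   280.7]
0.5 x 0.3 y 0.0 z 0.62 at [-130.1   58.   274.5]
0.46 x 0.28 y 0.0 z 0.63 at [-132.9   58.   268.2]
0.42 x 0.26 y 0.0 z 0.63 at [-135.5   58.   261.9]
0.38 x 0.24 y 0.0 z 0.64 at [-137.9   58.   255.5]
0.33 x 0.21 y 0.0 z 0.64 at [-140.    58.   249.1]
0.29 x 0.19 y 0.0 z 0.65 at [-141.9   58.   242.6]
0.25 x 0.16 y 0.0 z 0.65 at [-143.5   58.   236.1]
0.21 x 0.14 y 0.0 z 0.65 at [-144.9   58.   229.5]
0.17 x 0.11 y 0.0 z 0.66 at [-146.   58.  223.]
0.12 x 0.09 y 0.0 z 0.66 at [-146.9   58.   216.4]
0.08 x 0.06 y 0.0 z 0.66 at [-147.5   58.   209.8]
0.04 x 0.04 y 0.0 z 0.66 at [-147.9   58.   203.2]
-0.0 x 0.01 y 0.0 z 0.65 at [-148.    58.   196.7]
-0.04 x -0.01 y 0.0 z 0.56 at [-147.9   58.   191.1]
-0.09 x -0.04 y 0.0 z 0.56 at [-147.5   58.   185.5]
-0.13 x -0.07 y 0.0 z 0.55 at [-146.8   58.   180. ]
-0.17 x -0.09 y 0.0 z 0.55 at [-145.9   58.   174.5]
-0.21 x -0.12 y 0.0 z 0.54 at [-144.8   58.   169.1]
-0.25 x -0.14 y 0.0 z 0.53 at [-143.3   58.   163.8]
-0.3 x -0.17 y 0.0 z 0.52 at [-141.7   58.   158.6]
-0.34 x -0.19 y 0.0 z 0.51 at [-139.8   58.   153.5]
-0.38 x -0.21 y 0.0 z 0.5 at [-137.7   58.   148.5]
```

Emit:
{"fn": "send_rows", "kwargs": {
  "targets": [
    {"gripper":1,"x":-0.2,"y":0,"z":1.2,"ax":0,"ay":0,"az":0},
    {"gripper":1,"x":-0.1,"y":0,"z":1.2,"ax":0,"ay":0,"az":0},
    {"gripper":1,"x":0,"y":0,"z":1.0,"ax":0,"ay":0,"az":0},
    {"gripper":1,"x":0,"y":0,"z":0,"ax":0,"ay":0,"az":0},
    {"gripper":1,"x":0,"y":0,"z":0,"ax":0,"ay":0,"az":0}
  ]
}}

```text
clock: 6.55
position: [495.6, 54.5, 302.8]
ee_rot: [-0.225, 0.974, -0.0, -0.001]
contact_force: [-0.1, -0.8, -0.1]
gripper_width: 0.3
grasp_force: 0.0
```

Emit:
{"fn": "send_rows", "kwargs": {
  "targets": [
    {"gripper":1,"x":0,"y":0,"z":0.5,"ax":0,"ay":0,"az":0},
    {"gripper":1,"x":0.3,"y":0,"z":0.6,"ax":0,"ay":0,"az":0},
    {"gripper":1,"x":0.3,"y":0,"z":0.6,"ax":0,"ay":0,"az":0},
    {"gripper":1,"x":0.3,"y":0,"z":0.6,"ax":0,"ay":0,"az":0},
    {"gripper":1,"x":0.3,"y":0,"z":0.6,"ax":0,"ay":0,"az":0}
  ]
}}

```text
clock: 6.97
position: [484.9, 49.6, 275.2]
ee_rot: [-0.226, 0.974, -0.0, 0.001]
contact_force: [-0.4, -0.6, 5.4]
gripper_width: 0.2
grasp_force: 2.0
```

A reading of 5.4 N means the lever is following freely, so I continue along the arc.

Emit:
{"fn": "send_rows", "kwargs": {
  "targets": [
    {"gripper":1,"x":0.3,"y":0,"z":0.6,"ax":0,"ay":0,"az":0},
    {"gripper":1,"x":0.3,"y":0,"z":0.6,"ax":0,"ay":0,"az":0},
    {"gripper":1,"x":0.25,"y":0,"z":0.6,"ax":0,"ay":0,"az":0},
    {"gripper":1,"x":0.2,"y":0,"z":0.65,"ax":0,"ay":0,"az":0},
    {"gripper":1,"x":0.2,"y":0,"z":0.65,"ax":0,"ay":0,"az":0}
  ]
}}

```text
clock: 7.38
position: [473.1, 44.0, 243.7]
ee_rot: [-0.226, 0.974, -0.0, 0.0]
contact_force: [-1.8, -0.9, 4.9]
gripper_width: 0.4
grasp_force: 2.1
```

Emit:
{"fn": "send_rows", "kwargs": {
  "targets": [
    {"gripper":1,"x":0.15,"y":0,"z":0.65,"ax":0,"ay":0,"az":0},
    {"gripper":1,"x":0.15,"y":0,"z":0.65,"ax":0,"ay":0,"az":0},
    {"gripper":1,"x":0.1,"y":0,"z":0.65,"ax":0,"ay":0,"az":0},
    {"gripper":1,"x":0.1,"y":0,"z":0.65,"ax":0,"ay":0,"az":0},
    {"gripper":1,"x":0.05,"y":0,"z":0.65,"ax":0,"ay":0,"az":0}
  ]
}}

```text
clock: 7.8
position: [467.9, 41.7, 209.9]
ee_rot: [-0.225, 0.974, -0.0, -0.001]
contact_force: [-3.2, -1.8, 4.3]
gripper_width: -0.0
grasp_force: 2.1
```

Emit:
{"fn": "send_rows", "kwargs": {
  "targets": [
    {"gripper":1,"x":0,"y":0,"z":0.65,"ax":0,"ay":0,"az":0},
    {"gripper":1,"x":0,"y":0,"z":0.6,"ax":0,"ay":0,"az":0},
    {"gripper":1,"x":0,"y":0,"z":0.6,"ax":0,"ay":0,"az":0},
    {"gripper":1,"x":0,"y":0,"z":0.55,"ax":0,"ay":0,"az":0},
    {"gripper":1,"x":-0.1,"y":0,"z":0.55,"ax":0,"ay":0,"az":0}
  ]
}}

```text
clock: 8.22
position: [467.8, 41.7, 180.5]
ee_rot: [-0.225, 0.974, -0.0, -0.002]
contact_force: [-5.8, -3.1, 7.4]
gripper_width: -0.3
grasp_force: 3.8
```

Emit:
{"fn": "send_rows", "kwargs": {
  "targets": [
    {"gripper":1,"x":-0.1,"y":0,"z":0.5,"ax":0,"ay":0,"az":0},
    {"gripper":1,"x":-0.1,"y":0,"z":0.5,"ax":0,"ay":0,"az":0},
    {"gripper":1,"x":-0.1,"y":0,"z":0.5,"ax":0,"ay":0,"az":0},
    {"gripper":1,"x":-0.15,"y":0,"z":0.4,"ax":0,"ay":0,"az":0},
    {"gripper":1,"x":-0.15,"y":0,"z":0.3,"ax":0,"ay":0,"az":0}
  ]
}}

```text
clock: 8.63
position: [471.9, 43.8, 157.5]
ee_rot: [-0.225, 0.974, -0.0, -0.004]
contact_force: [-6.0, -3.1, 4.7]
gripper_width: 0.0
grasp_force: 3.6
```

Emit:
{"fn": "send_rows", "kwargs": {
  "targets": [
    {"gripper":1,"x":-0.15,"y":0,"z":0.3,"ax":0,"ay":0,"az":0},
    {"gripper":1,"x":-0.15,"y":0,"z":0.3,"ax":0,"ay":0,"az":0},
    {"gripper":1,"x":-0.1,"y":0,"z":0.2,"ax":0,"ay":0,"az":0},
    {"gripper":1,"x":0,"y":0,"z":0.1,"ax":0,"ay":0,"az":0},
    {"gripper":1,"x":0,"y":0,"z":0,"ax":0,"ay":0,"az":0}
  ]
}}

```text
clock: 9.05
position: [475.4, 45.6, 148.2]
ee_rot: [-0.225, 0.974, -0.0, -0.004]
contact_force: [-4.8, -2.2, 4.0]
gripper_width: -0.0
grasp_force: 2.7
```

```bash
cat >> h.py <<'E'
def proj(P,n="scene"):
    m=arm.camera_model(n);X=np.linalg.inv(np.array(m["cam_to_world"]))@np.append(P,1);return m["fx"]*X[0]/X[2]+m["cx"],m["fy"]*X[1]/X[2]+m["cy"]
E
python3 - <<'E'
from h import *
s=arm.read_state();print(s["position"],s["contact_force"])
p,d=arm.get_image("scene");W,r,y,b=seg("scene",p,d);v,u=np.nonzero(y);print("px",len(u),u.mean(),v.mean(),v.min(),v.max())
for L in(1.1,1.15,1.2,1.25):
    print(L,[np.round(proj(w(-3-k*np.cos(.87-L),58,185+k*np.sin(.87-L))),1).tolist() for k in(105,145,185)])
E
```

```text
[475.35912912  45.61380276 148.22664548] [-4.77182356 -2.17890286  4.00410591]
px 61 331.37704918032784 182.0 178 187
1.1 [[330.0, 181.7], [331.4, 174.7], [332.8, 168.1]]
1.15 [[329.9, 183.3], [331.3, 176.9], [332.6, 170.9]]
1.2 [[329.9, 185.0], [331.2, 179.1], [332.4, 173.6]]
1.25 [[329.8, 186.6], [331.1, 181.4], [332.3, 176.4]]
```

Emit:
{"fn": "send_rows", "kwargs": {
  "targets": [
    {"gripper":1,"x":-0.1,"y":0,"z":0.2,"ax":0,"ay":0,"az":0},
    {"gripper":1,"x":-0.05,"y":0,"z":0.1,"ax":0,"ay":0,"az":0},
    {"gripper":1,"x":0,"y":0,"z":0,"ax":0,"ay":0,"az":0}
  ]
}}

```text
clock: 9.35
position: [476.5, 46.1, 146.4]
ee_rot: [-0.225, 0.974, -0.001, -0.004]
contact_force: [-8.9, -2.9, 11.3]
gripper_width: 0.2
grasp_force: 6.9
```

Emit:
{"fn": "send_rows", "kwargs": {
  "targets": [
    {"gripper":1,"x":-0.05,"y":0,"z":0.1,"ax":0,"ay":0,"az":0},
    {"gripper":1,"x":0,"y":0,"z":0.1,"ax":0,"ay":0,"az":0},
    {"gripper":1,"x":0,"y":0,"z":0,"ax":0,"ay":0,"az":0}
  ]
}}

```text
clock: 9.6
position: [476.6, 46.0, 146.0]
ee_rot: [-0.225, 0.974, -0.001, -0.004]
contact_force: [-14.4, -3.1, 20.5]
gripper_width: -0.3
grasp_force: 12.3
```

The force is up to 20 N with no further travel, so the lever is at its bottom stop. I'll back off straight up and then move away from the press to look.

Emit:
{"fn": "send_rows", "kwargs": {
  "targets": [
    {"gripper":1,"x":0,"y":0,"z":-0.5,"ax":0,"ay":0,"az":0},
    {"gripper":1,"x":0,"y":0,"z":-2,"ax":0,"ay":0,"az":0},
    {"gripper":1,"x":0,"y":0,"z":-4,"ax":0,"ay":0,"az":0},
    {"gripper":1,"x":0,"y":0,"z":-4,"ax":0,"ay":0,"az":0},
    {"gripper":1,"x":0,"y":0,"z":-4,"ax":0,"ay":0,"az":0}
  ]
}}

```text
clock: 10.02
position: [480.6, 48.3, 290.9]
ee_rot: [-0.225, 0.974, 0.0, 0.0]
contact_force: [1.8, 0.5, -0.4]
gripper_width: -0.1
grasp_force: 0.0
```

Emit:
{"fn": "send_rows", "kwargs": {
  "targets": [
    {"gripper":1,"x":0,"y":3,"z":-3,"ax":0,"ay":0,"az":0},
    {"gripper":1,"x":0,"y":4,"z":0,"ax":0,"ay":0,"az":0},
    {"gripper":1,"x":0,"y":4,"z":0,"ax":0,"ay":0,"az":0},
    {"gripper":1,"x":0,"y":4,"z":0,"ax":0,"ay":0,"az":0},
    {"gripper":1,"x":0,"y":4,"z":0,"ax":0,"ay":0,"az":0}
  ]
}}

```text
clock: 10.43
position: [396.3, 220.3, 319.2]
ee_rot: [-0.225, 0.974, 0.001, 0.001]
contact_force: [0.2, 0.6, -1.1]
gripper_width: 0.3
grasp_force: 0.0
```

Emit:
{"fn": "send_rows", "kwargs": {
  "targets": [
    {"gripper":1,"x":0,"y":4,"z":0,"ax":0,"ay":0,"az":0},
    {"gripper":1,"x":0,"y":4,"z":0,"ax":0,"ay":0,"az":0},
    {"gripper":1,"x":0,"y":0,"z":0,"ax":0,"ay":0,"az":0},
    {"gripper":1,"x":0,"y":0,"z":0,"ax":0,"ay":0,"az":0},
    {"gripper":1,"x":0,"y":0,"z":0,"ax":0,"ay":0,"az":0}
  ]
}}

```text
clock: 10.85
position: [361.8, 290.4, 318.9]
ee_rot: [-0.226, 0.974, 0.0, -0.0]
contact_force: [0.4, -0.2, -0.2]
gripper_width: -0.2
grasp_force: 0.0
```

```bash
python3 - <<'E'
from h import *
s=arm.read_state();print(s["position"],s["contact_force"])
a=[]
for n,u0,v0 in(("scene",260,130),("top",290,155)):
    p,d=arm.get_image(n);a.append(cv2.resize(p[v0:v0+110,u0:u0+80][...,::-1],None,fx=5,fy=5,interpolation=2))
    W,r,y,b=seg(n,p,d);v,u=np.nonzero(y);print(n,"yel",len(u),u.mean(),v.mean(),u.min(),u.max(),v.min(),v.max(),"red",r.sum(),np.median(W[r],0).round(1))
    for L in(1.15,1.2,1.25):
        print(L,[np.round(proj(w(-3-k*np.cos(.87-L),58,185+k*np.sin(.87-L)),n),1).tolist() for k in(105,145,185)])
    q=W[y];D=q[:,:2]-O;c,m=np.cos(YAW),np.sin(YAW);px=D@[c,m]
    print("slope above level",np.polyfit(-px,q[:,2],1))
cv2.imwrite("pics/end.png",np.hstack(a))
E
```

```text
[361.80699643 290.40472433 318.94255858] [ 0.42991151 -0.19919037 -0.1894683 ]
scene yel 93 331.76344086021504 180.3548387096774 327 336 174 188 red 11 [583.  -40.4 216.4]
1.15 [[329.9, 183.3], [331.3, 176.9], [332.6, 170.9]]
1.2 [[329.9, 185.0], [331.2, 179.1], [332.4, 173.6]]
1.25 [[329.8, 186.6], [331.1, 181.4], [332.3, 176.4]]
slope above level [ -0.31106345 182.64846635]
top yel 167 336.8023952095808 242.99401197604791 329 344 232 253 red 83 [569.3 -37.2 214.2]
1.15 [[330.6, 232.5], [336.8, 243.3], [342.9, 254.1]]
1.2 [[330.3, 232.3], [336.3, 243.0], [342.3, 253.5]]
1.25 [[330.0, 232.0], [335.8, 242.5], [341.6, 252.9]]
slope above level [ -0.42201532 185.81352113]
```

View pics/end.png

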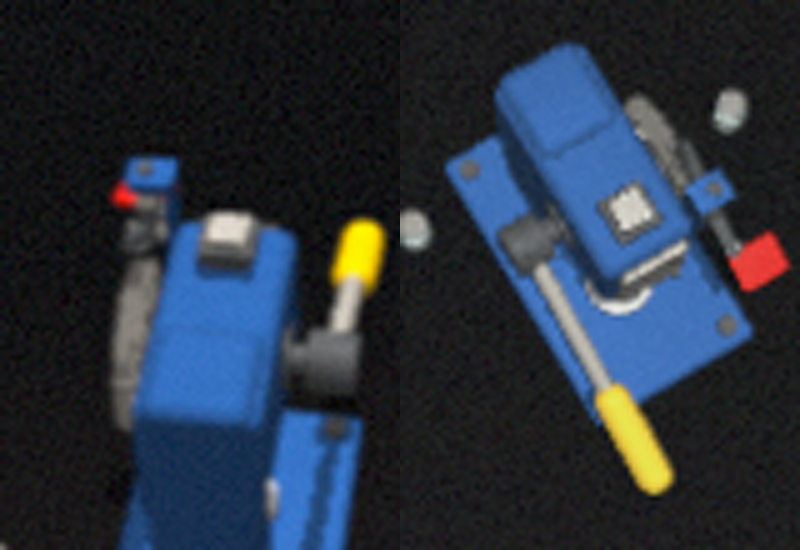

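The lever points down at about 1.25. It had met a hard stop, with 20 N giving no travel where 8 N is enough to move it. The pad stays at 215 mm, so the pawl is clear, and the neighbouring vials haven't moved. The robot is away from everything, so I'm handing in.

```bash
python3 -c "
from bench import arm
print(arm.job_done())"
```

```text
the job is handed in; nothing more can be done
None
```

I handed the job in: the pawl snapped clear and stayed there, and the lever is at its bottom stop with the arm withdrawn. I take the stopper to be fully home from the lever position, since I did not see it directly.

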